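# Weigh the jar from behind the reagent bottles

## Task

The squat white jar at the back of the wooden stand has to go on the balance, but three amber bottles hem it in. Clear all three bottles onto the white tray, standing upright, then set the jar in the centre of the balance pan, and only then put each bottle back on the stand, upright, in the very place it came from. Set things down rather than dropping them, tip nothing over, and leave the beaker and the cardboard box alone.

Things in the scene. Friction and masses are not known exactly. Their poses are not given: they have to be found in the camera images.
- stand: fixed wooden stand, 160 (x) by 232 mm (y), board 12 mm thick; an 8 mm thick rim rises 18 mm above the board on its +x (back), +y and -y edges. Origin: centre of the underside, on the bench. Bottles and jar stand on the board, 12 mm above the bench: jar 31 mm behind (+x of) the centre, bottles about 70 mm left and right of it and 66 mm in front of it, 4 to 18 mm of air between.
- tray: fixed white enamel tray, 300 (x) by 140 mm (y) outside, floor 6 mm thick, rim 4 mm thick rising 8 mm above the floor. Empty at the start, with room for the three bottles in a row along its x. Origin: centre of the underside, on the bench. Stands left or right of the stand, the balance on the other side.
- balance_pan (a point): centre of the top face of the balance's round steel pan (120 mm diameter, rigid), 66 mm above the bench, z up. The fixed white housing is 230 (x) by 170 mm (y), its top 54 mm above the bench, its centre 30 mm from this point towards -x, where the display is. Nothing stands above the pan.
- round_bottle: loose upright amber glass bottle, thick and round, 66 mm in diameter up to the shoulder at 125 mm height, 172 mm tall overall. Its top 26 mm is a round black screw cap, 38 mm in diameter, on its axis, firm enough to carry it by. 0.2 to 0.6 kg. Origin: centre of the underside, z up. Starts on the stand left of the jar, right of it or on its robot side.
- slim_bottle: loose upright amber glass bottle, slim and round, the tallest, 52 mm in diameter up to the shoulder at 135 mm height, 186 mm tall overall. Its top 26 mm is a round black screw cap, 24 mm in diameter, on its axis, firm enough to carry it by. 0.2 to 0.6 kg. Origin: centre of the underside, z up. Starts on the stand left of the jar, right of it or on its robot side.
- square_bottle: loose upright amber glass bottle, square in plan, 58 mm by 58 mm up to the shoulder at 116 mm height, 160 mm tall overall. Its top 26 mm is a round black screw cap, 32 mm in diameter, on its axis, firm enough to carry it by. 0.2 to 0.6 kg. Origin: centre of the underside, z up. Starts on the stand left of the jar, right of it or on its robot side.
- jar: loose squat white plastic jar with closed white lid (grey disc on top), 58 mm in diameter, 52 mm tall; the lid is the top 22 mm, 57 mm in diameter. 0.1 to 0.25 kg. Origin: centre of the underside, z up. At the back of the stand, hemmed in by the far taller bottles: no room for the gripper until they are cleared.
- beaker: loose glass beaker, 70 mm in diameter, 75 mm tall, beyond the stand; a bystander to leave alone. Origin: centre of the underside.
- slide_box: loose closed cardboard box, 55 by 95 by 35 mm, beyond the stand; a bystander to leave alone. Origin: centre of the underside.

How it is judged:
By the outcome, as a careful person would: the job done as asked, in the order asked, and still so for the second after the job is handed in, with the robot touching nothing.
It also fails if it takes over 141 s, if anything falls off the work surface, if the arm or the gripper's body presses on something with over 40 N, if the wrist force passes 120 N, or if a joint passes its speed limit or range.

## Robot

A 6-joint arm with a two-finger parallel gripper is mounted at the origin on the work surface. World frame = base frame: x ahead of the robot, y to its left, z up, the work surface at z = 0. Lengths are in m, angles in rad, forces in N, time in s.
With the tool pointing down it reaches from about 0.375 to 0.825 m from the base axis. Payload 5.5 kg.
Tool frame: the origin (TCP) lies at the very end of the fingers, on their centre line; the grasp point (between the pads) lies 19 mm behind it; z points along the fingers, y is the direction in which the jaws open and shut (so a half turn about z gives the same grasp; the last joint's range is limited). The gripper opens to 85 mm and grips with 20 to 120 N. Pads are 22 mm wide; open, the fingers measure 114 mm over their backs; the gripper's body (76 mm by 85 mm) begins 54 mm behind the grasp point. The pads swing forward as they close: fully open they stand 13 mm farther back than shut.
Start: joints at [-1.288, 0.314, -0.047, 1.21, 0, 1.571], TCP at [0.167, -0.576, 0.231] pointing down, gripper open.
Joint ranges: [-2.67, 2.67], [-0.69, 1.73], [-1.03, 1.25], [-2.08, 2.16], [-1.42, 1.45], [-3.14, 3.14]. Speed limits (rad/s): [2.39, 2.39, 3.01, 3.14, 3.14, 3.14].

## Interface

Orientations are given as a unit quaternion [w, x, y, z].
In Python, from station import ctrl gives the robot as it stands.
- The arm moves only by the tool send_rows, never from a script. Its argument "targets" is text: rows parted by semicolons, each of 7 numbers parted by spaces: the turn, a rotation vector about the tool's x, y, z scaled (see below), then the shift along the tool's x, y, z scaled (see below), then the opening, from 0 (shut) to 1 (fully open). A call has exactly 8 rows; each row is the pose to reach, as a shift and turn from the pose commanded when the call began, along the tool's axes at that moment; what a row does not reach only later rows make up. The controller multiplies each number of a shift by 1 m and each number of a turn by 30 degrees. A row lasts 1/8 s, in which the tool goes at most 62.5 mm and 10.7 degrees, less where a joint would pass 70% of its speed; a pose out of reach is approached as far as the arm can. A call with a number of a shift or a turn outside -1 to 1 is refused whole. A call with a gripper value outside its range is refused whole. The fingers move at their own pace and stop on an object; "force" is the grip in N (left out, the last holds). Time passes only in rows, so rows that repeat a pose let the fingers close, or fill a call up. It gives the time, the measured TCP pose, the force and the opening at its end, in the units of the state.
- ctrl.get_state(): the state, without advancing time (a new reading comes with each control period).
- ctrl.capture(name): name is "scene" or "top" or "wrist"; returns a dict with "color" (384x512x3 uint8, blue, green, red), "range_z" (384x512 float32, m along the optical axis (not along the pixel's ray), 0 where there is no reading), "intrinsics" (3x3 intrinsics, pixels), "rvec" (rotation vector, rad) and "tvec" (3), from world to camera coordinates, as OpenCV has them. Camera axes: x right, y down, z forward; pixel columns grow to the right and rows downward; lengths in m; the calibration is good to about 2 mm. The wrist camera is an equidistant fisheye: a pixel r from the principal point sees the ray r / f radians off the axis. A picture is of the moment at which its call begins.
- ctrl.close_job(): hands the job in, once; it reports no verdict.
The state is a dict: "time": time; "q": joint angles; "dq": joint speeds; "tau": joint torques, N m; "ee_pos": TCP position; "orientation": TCP orientation; "ft_force": force on the tool from outside, world axes, zero at the start; "moment": the same for the moment, N m; "width": opening from 0.0 (shut) to 1.0 (fully open).
Only numpy, scipy, OpenCV 4.12 (cv2) and the standard library are available. Lean on these libraries where they do the work, as an engineer would, in place of code of your own. Each camera call takes 0.05 s, during which the arm holds its last target. There are 200 camera calls.

## Working session

There is one attempt and no reset: what is moved stays moved. The work goes in short steps, Python scripts to look and compute and a tool call to move; the robot and the scene stay as the last step left them, time stands still between calls to the robot, and variables do not carry over. Pictures are saved under pics/ and viewed, about 12 in all and at most 16, crops included, and the job is handed in when it is done.

Besides the shell and the picture viewer there is one more tool, called by a JSON object that holds its "api" and its "payload", one argument or row to a line. send_rows: Moves the arm, as the interface text tells. Shifts and turns lie within -1 to 1; 1 stands for 1 m of shift or 30 degrees of turn. Its arguments: {"type":"object","properties":{"targets":{"type":"string"},"force":{"type":"number"}},"required":["targets"]}

```bash
ls; mkdir -p pics; cat > h.py <<'E'
import numpy as np, cv2
from station import ctrl
def cap(n,save=None):
    c=ctrl.capture(n)
    if save: cv2.imwrite('pics/'+save+'.png',c['color'])
    return c
def pts(c):
    "world point per pixel from range (pinhole cams)"
    K=c['intrinsics'];R=cv2.Rodrigues(np.array(c['rvec'],float))[0];t=np.array(c['tvec'],float).ravel()
    z=c['range_z'];v,u=np.mgrid[:z.shape[0],:z.shape[1]]
    P=np.stack([(u-K[0,2])/K[0,0]*z,(v-K[1,2])/K[1,1]*z,z],-1)
    W=(P-t)@R
    W[z==0]=np.nan
    return W
E
python3 - <<'E'
from h import *
s=ctrl.get_state();print({k:np.round(v,3) for k,v in s.items()})
for n in('scene','top'):
    c=cap(n,n+'0');W=pts(c);R=cv2.Rodrigues(np.array(c['rvec'],float))[0]
    print(n,np.round(-R.T@np.array(c['tvec']).ravel(),3),np.round(c['intrinsics'],1).tolist(),np.isnan(W[...,0]).mean())
    np.save(n+'0.npy',W)
E
```

```text
pics
{'time': np.float64(0.0), 'q': array([-1.288,  0.314, -0.048,  1.21 ,  0.   ,  1.571]), 'dq': array([ 0.001, -0.   ,  0.   , -0.001,  0.   ,  0.002]), 'tau': array([ 0.0000e+00, -5.3959e+01,  3.3975e+01,  1.9000e-02, -0.0000e+00,
       -0.0000e+00]), 'ee_pos': array([ 0.167, -0.576,  0.23 ]), 'orientation': array([-0.001,  0.99 ,  0.141, -0.   ]), 'ft_force': array([ 0.801, -0.245, -0.295]), 'moment': array([-0.03 ,  0.034,  0.002]), 'width': np.float64(0.996)}
scene [ 1.301 -0.241  0.714] [[395.0, 0.0, 262.3], [0.0, 395.0, 191.5], [0.0, 0.0, 1.0]] 0.008738199869791666
top [ 0.574 -0.013  0.967] [[347.8, 0.0, 259.3], [0.0, 347.8, 189.2], [0.0, 0.0, 1.0]] 0.004175821940104167
```

View pics/scene0.png

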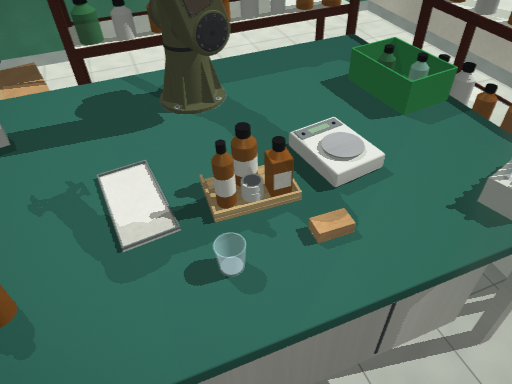

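View pics/top0.png

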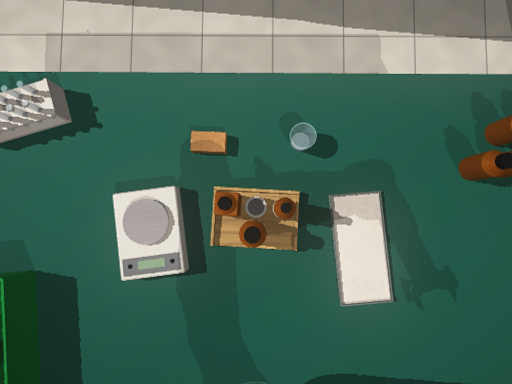

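The scene view shows the slim bottle at (222,180), the round one at (243,155), the square one at (279,168) and the jar at (252,187). In the top view (up = +x, left = +y) the square is at (226,203), the jar at (257,207), the slim at (285,208), the round at (252,234), the tray at (361,248) and the pan at (147,221). Next I'll measure them.

```bash
python3 - <<'E'
from h import *
W=np.load('top0.npy')
c=cv2.imread('pics/top0.png');v,u=np.mgrid[:384,:512]
def blob(zl,zh,box,name):
    u0,v0,u1,v1=box
    m=(W[...,2]>zl)&(W[...,2]<zh)&(u>=u0)&(u<=u1)&(v>=v0)&(v<=v1)
    n,l,st,ce=cv2.connectedComponentsWithStats(m.astype(np.uint8))
    i=1+st[1:,4].argmax();mm=l==i;P=W[mm]
    r=cv2.minAreaRect(P[:,:2].astype(np.float32)*1000)
    print(name,st[i,4],'mean',P.mean(0).round(4),'mid',((P.max(0)+P.min(0))/2).round(4),'ext',(P.max(0)-P.min(0)).round(4),'rect',np.round(r[0],1),np.round(r[1],1),round(r[2],1))
    return mm
blob(.175,.195,(225,215,275,260),'round cap')
blob(.189,.21,(270,185,310,230),'slim cap')
blob(.163,.185,(205,185,245,225),'square cap')
blob(.118,.14,(205,185,245,225),'square shoulder')
blob(.055,.072,(243,190,272,225),'jar')
blob(.060,.075,(110,180,190,285),'pan')
blob(.045,.075,(100,175,200,290),'balance')
blob(.003,.025,(315,180,405,315),'tray')
blob(.008,.04,(205,180,305,255),'stand')
blob(.02,.04,(205,180,305,255),'standrim')
# colour masks: tray white, wood
Wz=np.nan_to_num(W)
hsv=cv2.cvtColor(c,cv2.COLOR_BGR2HSV)
m=((hsv[...,1]<60)&(hsv[...,2]>140)&(u>320)&(u<400)&(v>180)&(v<315))
P=W[m&~np.isnan(W[...,0])];r=cv2.minAreaRect(P[:,:2].astype(np.float32)*1000);print('traywhite',r,np.median(P[:,2]))
for n,p in dict(bench=(310,330),board=(275,240),tray=(361,248),pan=(147,221)).items(): print(n,W[p[1],p[0]].round(4))
E
```

```text
round cap 219 mean [0.5246 0.0088 0.1837] mid [0.5246 0.0089 0.1842] ext [0.0357 0.036  0.0072] rect [524.2   9.4] [34.7 36.3] 45.4
slim cap 91 mean [ 0.5861 -0.066   0.1978] mid [ 0.5856 -0.066   0.1964] ext [0.0222 0.0223 0.0098] rect [585.6 -66.1] [21.7 22.1] 46.2
square cap 150 mean [0.5957 0.0733 0.1716] mid [0.595  0.073  0.1694] ext [0.0298 0.0297 0.0117] rect [595.  73.] [29.8 29.7] 0.3
square shoulder 401 mean [0.5947 0.0717 0.1298] mid [0.5951 0.0743 0.13  ] ext [0.058  0.0584 0.0195] rect [595.7  73.7] [58.2 57.8] 86.6
jar 373 mean [0.59   0.0033 0.0641] mid [0.5908 0.0039 0.0644] ext [0.0546 0.0547 0.0093] rect [590.2   3.3] [53.3 55.1] 45.4
pan 1669 mean [0.5493 0.2882 0.0656] mid [0.5494 0.2884 0.0656] ext [0.1164 0.1191 0.0107] rect [549.5 288.3] [116.2 119. ] 0.7
balance 5645 mean [0.5192 0.2811 0.0573] mid [0.5198 0.2844 0.058 ] ext [0.2469 0.1966 0.0259] rect [519.6 284.1] [229.8 170.3] 8.0
tray 5584 mean [ 0.4797 -0.2837  0.0068] mid [ 0.4813 -0.2842  0.0106] ext [0.3126 0.1728 0.0153] rect [ 481.8 -281.2] [308.3 149.8] 6.6
stand 3027 mean [ 5.532e-01 -2.000e-04  1.540e-02] mid [0.5598 0.0063 0.0237] ext [0.1673 0.2383 0.0314] rect [559.6   6.1] [232.3 159.9] 87.2
standrim 604 mean [ 0.5885 -0.0028  0.0291] mid [0.5598 0.0063 0.0272] ext [0.1673 0.2383 0.0143] rect [560.6   6. ] [232.2 158.1] 87.3
traywhite ((482.57183837890625, -280.59234619140625), (293.1567077636719, 136.7276153564453), 5.911109924316406) 0.005820346361820465
bench [ 0.2594 -0.1458  0.0012]
board [ 0.501  -0.0492  0.0119]
tray [ 0.481  -0.285   0.0042]
pan [0.5507 0.284  0.0664]
```

```bash
python3 - <<'E'
from h import *
for f in('top0','scene0'):
    W=np.load(f+'.npy')
    for n,z,r,g in(('round',.184,.019,(.525,.009)),('slim',.198,.012,(.586,-.066)),('square',.172,.016,(.595,.073)),('jar',.064,.0285,(.590,.0035)),('pan',.066,.06,(.5495,.288))):
        d=np.hypot(W[...,0]-g[0],W[...,1]-g[1])
        P=W[(d<r+.012)&(abs(W[...,2]-z)<.004)]
        (c,rad)=cv2.minEnclosingCircle(P[:,:2].astype(np.float32)*1000) if len(P)>3 else ((0,0),0)
        print(f,n,len(P),'mean',P.mean(0).round(4),'mid',((P.max(0)+P.min(0))/2).round(4)[:2],'circ',np.round(c,1),round(rad,1),'zmed',np.median(P[:,2]).round(4))
E
```

```text
top0 round 219 mean [0.5246 0.0088 0.1837] mid [0.5246 0.0089] circ [524.4   9. ] 18.6 zmed 0.1837
top0 slim 90 mean [ 0.5861 -0.0661  0.1979] mid [ 0.5856 -0.066 ] circ [586.  -66.2] 11.5 zmed 0.1977
top0 square 146 mean [0.5958 0.0736 0.1717] mid [0.595 0.073] circ [595.5  73.5] 15.6 zmed 0.1717
top0 jar 368 mean [0.59   0.0032 0.0641] mid [0.5908 0.0039] circ [590.2   3.2] 28.4 zmed 0.064
top0 pan 1645 mean [0.5494 0.2882 0.0657] mid [0.5494 0.2884] circ [549.5 288.4] 60.1 zmed 0.0656
scene0 round 124 mean [0.5279 0.0112 0.1839] mid [0.5263 0.0119] circ [526.8  13.3] 20.4 zmed 0.184
scene0 slim 63 mean [ 0.5896 -0.0644  0.1979] mid [ 0.5892 -0.0642] circ [589.  -63.7] 11.9 zmed 0.1982
scene0 square 97 mean [0.5991 0.0756 0.1718] mid [0.5972 0.0759] circ [597.7  76.2] 17.1 zmed 0.172
scene0 jar 305 mean [0.5905 0.0053 0.0644] mid [0.5865 0.0057] circ [585.2   4.7] 35.3 zmed 0.0646
scene0 pan 895 mean [0.5536 0.2903 0.0661] mid [0.5509 0.2916] circ [550.9 291.4] 61.1 zmed 0.0661
```

{"api": "send_rows", "payload": {
  "targets": "0 0 -0.35 0 0 -0.03 0.8; 0 0 -0.7 0 0 -0.06 0.8; 0 0 -1 0.02 0 -0.09 0.8; 0 0 -1 0.06 0 -0.09 0.8; 0 0 -1 0.12 0 -0.09 0.8; 0 0 -1 0.18 0 -0.09 0.8; 0 0 -1 0.18 0 -0.09 0.8; 0 0 -1 0.18 0 -0.09 0.8",
  "force": 40
}}

```text
time: 1.1
ee_pos: [0.3401, -0.5257, 0.3208]
orientation: [-0.001, 0.92, 0.393, -0.0]
ft_force: [-0.6, -0.7, 0.2]
width: 0.802
```

{"api": "send_rows", "payload": {
  "targets": "0 0 -0.3 0.05 -0.025 0 0.8; 0 0 -0.6 0.105 -0.05 0 0.8; 0 0 -0.9 0.16 -0.075 0 0.8; 0 0 -1 0.215 -0.1 0 0.8; 0 0 -1 0.27 -0.125 0 0.8; 0 0 -1 0.325 -0.15 0 0.8; 0 0 -1 0.38 -0.175 0 0.8; 0 0 -1 0.43 -0.2 0 0.8"
}}

```text
time: 2.1
ee_pos: [0.4933, -0.0767, 0.3215]
orientation: [0.0, 0.788, 0.616, 0.0]
ft_force: [0.1, 0.5, -0.4]
width: 0.802
```

```bash
cat >> h.py <<'E'
def to(x,y,z,yaw=None):
    "scaled tool-frame turn about z and shift to reach the world TCP target"
    from scipy.spatial.transform import Rotation as Ro
    s=ctrl.get_state();q=np.array(s['orientation']);R=Ro.from_quat(q[[1,2,3,0]]).as_matrix()
    d=R.T@(np.array([x,y,z])-s['ee_pos']);now=np.degrees(np.arctan2(R[1,0],R[0,0]))
    tilt=np.degrees(np.arccos(-R[2,2]))
    print('t %.1f pos %s yaw %.1f tilt %.2f w %.3f F %s| shift %s turn %s'%(s['time'],np.round(s['ee_pos'],4),now,tilt,s['width'],np.round(s['ft_force'],1),d.round(4),None if yaw is None else np.round(-(yaw-now)/30,3)))
E
python3 -c "
from h import *
to(.526,.010,.30,90)"
```

```text
t 2.1 pos [ 0.4933 -0.0767  0.3215] yaw 76.1 tilt 0.04 w 0.802 F [ 0.1  0.5 -0.4]| shift [0.092  0.0109 0.0215] turn -0.464
```

{"api": "send_rows", "payload": {
  "targets": "0 0 -0.23 0.045 0.005 0.02 0.8; 0 0 -0.464 0.092 0.011 0.04 0.8; 0 0 -0.464 0.092 0.011 0.06 0.8; 0 0 -0.464 0.092 0.011 0.071 0.8; 0 0 -0.464 0.092 0.011 0.071 0.8; 0 0 -0.464 0.092 0.011 0.071 0.8; 0 0 -0.464 0.092 0.011 0.071 0.8; 0 0 -0.464 0.092 0.011 0.071 0.8"
}}

```text
time: 3.1
ee_pos: [0.5264, 0.0093, 0.2509]
orientation: [0.0, 0.707, 0.708, 0.0]
ft_force: [0.4, -0.7, -0.1]
width: 0.802
```

```bash
python3 - <<'E'
from h import *
to(.526,.010,.25,90)
c=cap('wrist','wrist1');R=cv2.Rodrigues(np.array(c['rvec'],float))[0]
print(np.round(-R.T@np.array(c['tvec']).ravel(),4),R.round(3).tolist(),np.round(c['intrinsics'],1).tolist())
E
```

```text
t 3.1 pos [0.5264 0.0093 0.2509] yaw 90.1 tilt 0.06 w 0.802 F [ 0.4 -0.7 -0.1]| shift [ 0.0007 -0.0004  0.0009] turn 0.003
[0.5264 0.0929 0.3928] [[1.0, 0.003, 0.003], [0.002, -0.946, 0.325], [0.003, -0.325, -0.946]] [[297.3, 0.0, 256.9], [0.0, 297.3, 188.8], [0.0, 0.0, 1.0]]
```

View pics/wrist1.png

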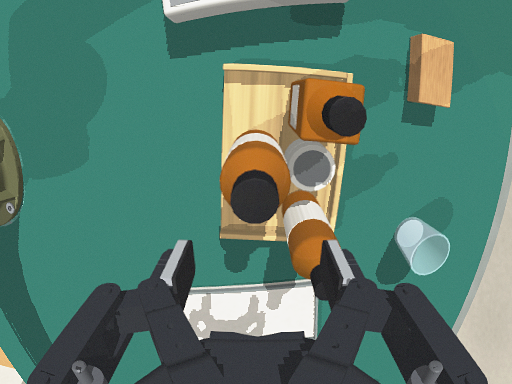

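Wrist view (right = +x, up = +y): round cap at (255,197), square cap at (344,117), slim cap at (322,283) partly hidden by a finger, jar at (310,165). Next I'll get the positions from the fisheye rays.

```bash
cat >> h.py <<'E'
def wpts(c):
    K=c['intrinsics'];R=cv2.Rodrigues(np.array(c['rvec'],float))[0];t=np.array(c['tvec'],float).ravel()
    z=c['range_z'];v,u=np.mgrid[:z.shape[0],:z.shape[1]]
    a=(u-K[0,2])/K[0,0];b=(v-K[1,2])/K[1,1];th=np.hypot(a,b)+1e-9
    k=np.tan(th)/th*z
    W=(np.stack([a*k,b*k,z],-1)-t)@R;W[(z==0)|(th>1.3)]=np.nan
    return W
def top(W,z,r,g,n=''):
    d=np.hypot(W[...,0]-g[0],W[...,1]-g[1])
    P=W[(d<r+.012)&(abs(W[...,2]-z)<.004)]
    if len(P)<5: print(n,'few');return
    (c,rad)=cv2.minEnclosingCircle(P[:,:2].astype(np.float32)*1000)
    print(n,len(P),'mean',P.mean(0).round(4),'mid',((P.max(0)+P.min(0))/2).round(4)[:2],'ext',np.ptp(P,axis=0)[:2].round(4),'circ',np.round(c,1),round(rad,1))
E
python3 - <<'E'
from h import *
c=cap('wrist');W=wpts(c)
for n,z,r,g in(('round',.184,.019,(.526,.010)),('slim',.198,.012,(.586,-.066)),('square',.172,.016,(.595,.073)),('jar',.064,.0285,(.590,.0035))): top(W,z,r,g,n)
# finger pads: points near TCP height
for s in(-1,1):
    m=(s*(W[...,0]-.526)>.02)&(abs(W[...,0]-.526)<.07)&(abs(W[...,1]-.009)<.012)&(W[...,2]>.245)&(W[...,2]<.285)
    P=W[m];print(len(P),P.min(0).round(4),P.max(0).round(4))
E
```

```text
round 1805 mean [0.5249 0.0121 0.1832] mid [0.5249 0.0112] ext [0.0366 0.0374] circ [524.8  11.2] 19.0
slim 183 mean [ 0.5802 -0.0652  0.1971] mid [ 0.5811 -0.065 ] ext [0.0126 0.0208] circ [583.  -64.9] 10.7
square 1228 mean [0.5956 0.0758 0.1713] mid [0.5959 0.0752] ext [0.0317 0.0319] circ [596.1  75.2] 16.2
jar 1726 mean [0.5903 0.0065 0.0637] mid [0.5908 0.0059] ext [0.0555 0.0558] circ [590.9   5.7] 28.5
1088 [ 0.4788 -0.0024  0.2564] [0.4932 0.0209 0.285 ]
1060 [ 0.5604 -0.002   0.2569] [0.5748 0.021  0.285 ]
```

{"api": "send_rows", "payload": {
  "targets": "0 0 0 0.002 -0.0017 0.03 0.8; 0 0 0 0.002 -0.0017 0.06 0.8; 0 0 0 0.002 -0.0017 0.085 0.8; 0 0 0 0.002 -0.0017 0.097 0.8; 0 0 0 0.002 -0.0017 0.097 0.6; 0 0 0 0.002 -0.0017 0.097 0.3; 0 0 0 0.002 -0.0017 0.097 0.3; 0 0 0 0.002 -0.0017 0.097 0.3",
  "force": 40
}}

```text
time: 4.2
ee_pos: [0.5251, 0.0116, 0.1544]
orientation: [0.001, 0.706, 0.708, 0.001]
ft_force: [-1.6, -0.6, 4.1]
width: 0.436
```

```bash
python3 -c "
from h import *
to(.388,-.289,.25,90)"
```

```text
t 4.2 pos [0.5251 0.0116 0.1544] yaw 90.1 tilt 0.10 w 0.436 F [-1.6 -0.6  4.1]| shift [-0.3003 -0.1376 -0.0959] turn 0.004
```

{"api": "send_rows", "payload": {
  "targets": "0 0 0 0 0 -0.015 0.3; 0 0 0 0 0 -0.04 0.3; 0 0 0 -0.01 -0.01 -0.06 0.3; 0 0 0 -0.04 -0.03 -0.065 0.3; 0 0 0 -0.08 -0.05 -0.065 0.3; 0 0 0 -0.12 -0.07 -0.065 0.3; 0 0 0 -0.16 -0.09 -0.065 0.3; 0 0 0 -0.2 -0.11 -0.065 0.3"
}}

```text
time: 5.2
ee_pos: [0.4138, -0.1897, 0.2187]
orientation: [-0.0, 0.706, 0.708, -0.0]
ft_force: [0.6, 0.3, -5.5]
width: 0.432
```

{"api": "send_rows", "payload": {
  "targets": "0 0 0 -0.04 -0.01 0 0.3; 0 0 0 -0.075 -0.02 0 0.3; 0 0 0 -0.095 -0.0276 0.005 0.3; 0 0 0 -0.1 -0.0276 0.015 0.3; 0 0 0 -0.1 -0.0276 0.03 0.3; 0 0 0 -0.1 -0.0276 0.045 0.3; 0 0 0 -0.1 -0.0276 0.055 0.3; 0 0 0 -0.1 -0.0276 0.055 0.3"
}}

```text
time: 6.2
ee_pos: [0.387, -0.2877, 0.1622]
orientation: [-0.001, 0.706, 0.708, -0.0]
ft_force: [-0.1, 0.3, -4.3]
width: 0.432
```

```bash
python3 - <<'E'
from h import *
to(.3875,-.289,.149,90)
c=cap('scene','scene1');W=pts(c)
P=W[(abs(W[...,0]-.387)<.045)&(abs(W[...,1]+.289)<.045)]
print(P[:,2].min(),P[:,2].max())
E
```

```text
t 6.2 pos [ 0.387  -0.2877  0.1622] yaw 90.2 tilt 0.13 w 0.432 F [-0.1  0.3 -4.3]| shift [-0.0013  0.0006  0.0132] turn 0.006
0.0019390875441573773 0.48779551869974647
```

View pics/scene1.png

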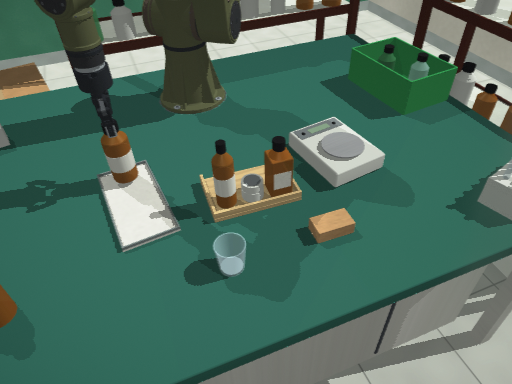

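The round bottle hangs upright over the near end of the tray (120,155); the slim and square bottles haven't moved. I'll lower it and release.

{"api": "send_rows", "payload": {
  "targets": "0 0 0 -0.001 0 0.006 0.3; 0 0 0 -0.001 0 0.01 0.3; 0 0 0 -0.001 0 0.012 0.3; 0 0 0 -0.001 0 0.013 0.3; 0 0 0 -0.001 0 0.0135 0.3; 0 0 0 -0.001 0 0.0135 0.3; 0 0 0 -0.001 0 0.0135 0.3; 0 0 0 -0.001 0 0.0135 0.3"
}}

```text
time: 7.25
ee_pos: [0.3875, -0.2897, 0.1498]
orientation: [0.0, 0.706, 0.708, 0.0]
ft_force: [0.6, 0.1, -5.4]
width: 0.432
```

```bash
python3 -c "
from h import *
to(.586,-.064,.25,90)"
```

```text
t 7.2 pos [ 0.3875 -0.2897  0.1498] yaw 90.1 tilt 0.01 w 0.432 F [ 0.6  0.1 -5.4]| shift [ 0.2253  0.199  -0.1002] turn 0.004
```

{"api": "send_rows", "payload": {
  "targets": "0 0 0 0 0 0.0005 0.3; 0 0 0 0 0 0.001 0.3; 0 0 0 0 0 0.0013 0.3; 0 0 0 0 0 0.0016 0.3; 0 0 0 0 0 0.0018 0.3; 0 0 0 0 0 0.002 0.3; 0 0 0 0 0 0.002 0.3; 0 0 0 0 0 0.002 0.3"
}}

```text
time: 8.25
ee_pos: [0.3876, -0.29, 0.1484]
orientation: [0.0, 0.706, 0.708, -0.0]
ft_force: [-2.7, 1.4, 6.0]
width: 0.435
```

{"api": "send_rows", "payload": {
  "targets": "0 0 0 0 0 0 0.55; 0 0 0 0 0 0 0.75; 0 0 0 0 0 0 0.75; 0 0 0 0 0 -0.03 0.75; 0 0 0 0 0 -0.08 0.75; 0 0 0 0 0 -0.11 0.75; 0 0 0 0.05 0.04 -0.12 0.75; 0 0 0 0.09 0.08 -0.12 0.75"
}}

```text
time: 9.25
ee_pos: [0.4686, -0.1992, 0.2693]
orientation: [0.001, 0.707, 0.707, 0.001]
ft_force: [0.3, -0.3, -0.7]
width: 0.752
```

{"api": "send_rows", "payload": {
  "targets": "0 0 0 0.04 0.035 0 0.7; 0 0 0 0.08 0.07 0 0.7; 0 0 0 0.12 0.1 0 0.7; 0 0 0 0.136 0.1184 0 0.7; 0 0 0 0.136 0.1184 0.01 0.7; 0 0 0 0.136 0.1184 0.015 0.7; 0 0 0 0.136 0.1184 0.015 0.7; 0 0 0 0.136 0.1184 0.015 0.7"
}}

```text
time: 10.25
ee_pos: [0.585, -0.0641, 0.2531]
orientation: [0.0, 0.707, 0.707, 0.0]
ft_force: [-0.8, -0.1, -0.0]
width: 0.695
```

```bash
python3 - <<'E'
from h import *
to(.586,-.064,.168,90)
c=cap('wrist');W=wpts(c)
top(W,.198,.012,(.586,-.064),'slim');top(W,.178,.019,(.3876,-.29),'round');top(W,.172,.016,(.5957,.0752),'sq');top(W,.064,.0285,(.5905,.0057),'jar')
E
```

```text
t 10.2 pos [ 0.585  -0.0641  0.2531] yaw 90.1 tilt 0.01 w 0.695 F [-0.8 -0.1 -0. ]| shift [0.0001 0.001  0.0851] turn 0.002
slim 784 mean [ 0.5865 -0.0635  0.1971] mid [ 0.5864 -0.0643] ext [0.0232 0.0235] circ [586.5 -64.2] 12.0
round few
sq 1318 mean [0.5961 0.0747 0.1712] mid [0.5963 0.0749] ext [0.0321 0.031 ] circ [596.3  75.2] 16.2
jar 1988 mean [0.5907 0.0053 0.0637] mid [0.5909 0.0048] ext [0.0567 0.0553] circ [591.    5.1] 28.6
```

{"api": "send_rows", "payload": {
  "targets": "0 0 0 -0.0002 0.0012 0.03 0.7; 0 0 0 -0.0002 0.0012 0.055 0.7; 0 0 0 -0.0002 0.0012 0.075 0.7; 0 0 0 -0.0002 0.0012 0.085 0.7; 0 0 0 -0.0002 0.0012 0.085 0.4; 0 0 0 -0.0002 0.0012 0.085 0.1; 0 0 0 -0.0002 0.0012 0.085 0.1; 0 0 0 -0.0002 0.0012 0.085 0.1"
}}

```text
time: 11.3
ee_pos: [0.5872, -0.0636, 0.1689]
orientation: [0.001, 0.706, 0.708, 0.0]
ft_force: [-1.7, -0.3, 6.0]
width: 0.268
```

```bash
python3 -c "
from h import *
to(.482,-.279,.22,90)"
```

```text
t 11.3 pos [ 0.5872 -0.0636  0.1689] yaw 90.1 tilt 0.09 w 0.268 F [-1.7 -0.3  6. ]| shift [-0.2152 -0.1055 -0.0512] turn 0.004
```

{"api": "send_rows", "payload": {
  "targets": "0 0 0 0 0 -0.015 0.1; 0 0 0 0 0 -0.04 0.1; 0 0 0 0 0 -0.06 0.1; 0 0 0 -0.02 -0.01 -0.065 0.1; 0 0 0 -0.06 -0.03 -0.065 0.1; 0 0 0 -0.1 -0.05 -0.065 0.1; 0 0 0 -0.14 -0.07 -0.065 0.1; 0 0 0 -0.18 -0.09 -0.065 0.1"
}}

```text
time: 12.3
ee_pos: [0.4951, -0.2454, 0.2324]
orientation: [-0.0, 0.707, 0.708, -0.0]
ft_force: [0.7, -0.1, -4.8]
width: 0.266
```

{"api": "send_rows", "payload": {
  "targets": "0 0 0 -0.02 -0.01 0 0.1; 0 0 0 -0.0352 -0.0148 0.005 0.1; 0 0 0 -0.0352 -0.0148 0.02 0.1; 0 0 0 -0.0352 -0.0148 0.035 0.1; 0 0 0 -0.0352 -0.0148 0.05 0.1; 0 0 0 -0.0352 -0.0148 0.06 0.1; 0 0 0 -0.0352 -0.0148 0.064 0.1; 0 0 0 -0.0352 -0.0148 0.067 0.1"
}}

```text
time: 13.3
ee_pos: [0.4826, -0.2788, 0.1658]
orientation: [0.0, 0.706, 0.708, 0.0]
ft_force: [0.7, 0.4, -4.4]
width: 0.268
```

```bash
python3 -c "
from h import *
to(.482,-.279,.1625,90)"
```

```text
t 13.3 pos [ 0.4826 -0.2788  0.1658] yaw 90.1 tilt 0.02 w 0.268 F [ 0.7  0.4 -4.4]| shift [-0.0002 -0.0006  0.0033] turn 0.005
```

{"api": "send_rows", "payload": {
  "targets": "0 0 0 0 0 0.001 0.1; 0 0 0 0 0 0.0018 0.1; 0 0 0 0 0 0.0025 0.1; 0 0 0 0 0 0.003 0.1; 0 0 0 0 0 0.0034 0.1; 0 0 0 0 0 0.0037 0.1; 0 0 0 0 0 0.004 0.1; 0 0 0 0 0 0.004 0.1"
}}

```text
time: 14.3
ee_pos: [0.4827, -0.2793, 0.1629]
orientation: [0.001, 0.706, 0.708, 0.0]
ft_force: [-1.7, 0.2, 6.0]
width: 0.267
```

{"api": "send_rows", "payload": {
  "targets": "0 0 0 0 0 0 0.4; 0 0 0 0 0 0 0.6; 0 0 0 0 0 0 0.6; 0 0 0 0 0 -0.03 0.6; 0 0 0 0 0 -0.08 0.6; 0 0 0 0 0 -0.1 0.7; 0 0 0 0.05 0.02 -0.1 0.7; 0 0 0 0.1 0.035 -0.1 0.7"
}}

```text
time: 15.3
ee_pos: [0.5178, -0.1783, 0.2621]
orientation: [0.0, 0.707, 0.707, 0.0]
ft_force: [-0.2, -0.3, -1.1]
width: 0.702
```

{"api": "send_rows", "payload": {
  "targets": "0 0 0 0.05 0.02 0 0.7; 0 0 0 0.1 0.04 0 0.7; 0 0 0 0.15 0.06 0 0.7; 0 0 0 0.2 0.07 0 0.7; 0 0 0 0.24 0.078 0 0.7; 0 0 0 0.2541 0.078 0.01 0.7; 0 0 0 0.2541 0.078 0.02 0.7; 0 0 0 0.2541 0.078 0.03 0.7"
}}

```text
time: 16.3
ee_pos: [0.594, 0.0741, 0.2307]
orientation: [-0.0, 0.707, 0.707, -0.001]
ft_force: [0.1, 0.0, -0.3]
width: 0.7
```

```bash
python3 - <<'E'
from h import *
to(.5958,.0752,.142,90)
c=cap('wrist');W=wpts(c)
top(W,.172,.016,(.5957,.0752),'sq');top(W,.064,.0285,(.5905,.0057),'jar');top(W,.066,.06,(.5496,.2905),'pan')
E
```

```text
t 16.3 pos [0.594  0.0741 0.2307] yaw 90.1 tilt 0.07 w 0.700 F [ 0.1  0.  -0.3]| shift [0.0011 0.0019 0.0887] turn 0.002
sq 1365 mean [0.5961 0.0766 0.1712] mid [0.5961 0.076 ] ext [0.031  0.0311] circ [596.3  75.8] 15.9
jar 1074 mean [ 0.5896 -0.0014  0.0637] mid [ 0.5909 -0.0006] ext [0.0549 0.0443] circ [590.9   4.8] 28.0
pan 1554 mean [0.5482 0.2458 0.0653] mid [0.5483 0.2456] ext [0.0983 0.03  ] circ [548.3 257.6] 49.2
```

{"api": "send_rows", "payload": {
  "targets": "0 0 0 0.0013 0.0018 0.03 0.7; 0 0 0 0.0013 0.0018 0.06 0.7; 0 0 0 0.0013 0.0018 0.08 0.7; 0 0 0 0.0013 0.0018 0.0887 0.7; 0 0 0 0.0013 0.0018 0.0887 0.5; 0 0 0 0.0013 0.0018 0.0887 0.2; 0 0 0 0.0013 0.0018 0.0887 0.2; 0 0 0 0.0013 0.0018 0.0887 0.2"
}}

```text
time: 17.35
ee_pos: [0.5968, 0.0766, 0.144]
orientation: [0.001, 0.706, 0.708, 0.0]
ft_force: [-2.0, -1.0, 3.2]
width: 0.36
```

```bash
python3 -c "
from h import *
to(.5765,-.269,.22,90)"
```

```text
t 17.4 pos [0.5968 0.0766 0.144 ] yaw 90.1 tilt 0.08 w 0.360 F [-2.  -1.   3.2]| shift [-0.3456 -0.0209 -0.0759] turn 0.004
```

{"api": "send_rows", "payload": {
  "targets": "0 0 0 0 0 -0.015 0.2; 0 0 0 0 0 -0.045 0.2; 0 0 0 0 0 -0.08 0.2; 0 0 0 0 0 -0.1 0.2; 0 0 0 -0.03 0 -0.105 0.2; 0 0 0 -0.07 0 -0.105 0.2; 0 0 0 -0.115 -0.005 -0.105 0.2; 0 0 0 -0.16 -0.01 -0.105 0.2"
}}

```text
time: 18.35
ee_pos: [0.5863, -0.0842, 0.2484]
orientation: [-0.0, 0.706, 0.708, 0.0]
ft_force: [0.9, -0.3, -6.0]
width: 0.355
```

{"api": "send_rows", "payload": {
  "targets": "0 0 0 -0.045 0 0 0.2; 0 0 0 -0.09 -0.005 0 0.2; 0 0 0 -0.135 -0.0105 0 0.2; 0 0 0 -0.17 -0.0105 0.01 0.2; 0 0 0 -0.1856 -0.0105 0.03 0.2; 0 0 0 -0.1856 -0.0105 0.06 0.2; 0 0 0 -0.1856 -0.0105 0.085 0.2; 0 0 0 -0.1856 -0.0105 0.1 0.2"
}}

```text
time: 19.35
ee_pos: [0.5755, -0.2675, 0.1458]
orientation: [-0.002, 0.706, 0.708, -0.0]
ft_force: [-0.4, 0.3, -4.4]
width: 0.36
```

```bash
python3 -c "
from h import *
to(.5765,-.269,.1375,90)"
```

```text
t 19.4 pos [ 0.5755 -0.2675  0.1458] yaw 90.2 tilt 0.20 w 0.360 F [-0.4  0.3 -4.4]| shift [-0.0015  0.0011  0.0083] turn 0.006
```

{"api": "send_rows", "payload": {
  "targets": "0 0 0 0 0 0.002 0.2; 0 0 0 0 0 0.004 0.2; 0 0 0 0 0 0.005 0.2; 0 0 0 0 0 0.006 0.2; 0 0 0 0 0 0.007 0.2; 0 0 0 0 0 0.008 0.2; 0 0 0 0 0 0.0085 0.2; 0 0 0 0 0 0.0085 0.2"
}}

```text
time: 20.35
ee_pos: [0.5765, -0.2689, 0.1395]
orientation: [-0.0, 0.706, 0.708, -0.0]
ft_force: [0.6, -0.2, -4.8]
width: 0.365
```

{"api": "send_rows", "payload": {
  "targets": "0 0 0 0 0 0.0005 0.2; 0 0 0 0 0 0.001 0.2; 0 0 0 0 0 0.0014 0.2; 0 0 0 0 0 0.0018 0.2; 0 0 0 0 0 0.0022 0.2; 0 0 0 0 0 0.0022 0.2; 0 0 0 0 0 0.0022 0.2; 0 0 0 0 0 0.0022 0.2"
}}

```text
time: 21.35
ee_pos: [0.5767, -0.2691, 0.1381]
orientation: [0.0, 0.706, 0.708, 0.0]
ft_force: [-2.8, 1.4, 6.2]
width: 0.366
```

{"api": "send_rows", "payload": {
  "targets": "0 0 0 0 0 0 0.5; 0 0 0 0 0 0 0.7; 0 0 0 0 0 0 0.7; 0 0 0 0 0 -0.03 0.7; 0 0 0 0 0 -0.08 0.7; 0 0 0 0 0 -0.11 0.9; 0 0 0 0.05 0 -0.11 0.9; 0 0 0 0.1 0 -0.11 0.9"
}}

```text
time: 22.35
ee_pos: [0.5767, -0.1684, 0.2479]
orientation: [0.001, 0.707, 0.707, 0.0]
ft_force: [0.6, 0.2, 0.3]
width: 0.896
```

```bash
python3 - <<'E'
from h import *
to(.5906,.0052,.15,150);print(np.degrees(ctrl.get_state()['q']).round(1))
c=cap('scene','scene2')
E
```

```text
t 22.4 pos [ 0.5767 -0.1684  0.2479] yaw 90.0 tilt 0.08 w 0.896 F [0.6 0.2 0.3]| shift [0.1736 0.0139 0.0979] turn -1.999
[-16.3  17.7  -1.   71.3   0.   73.7]
```

View pics/scene2.png

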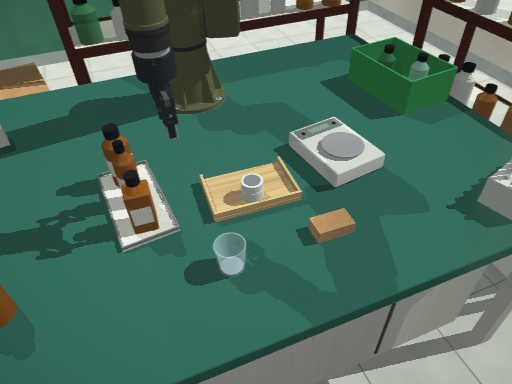

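All three bottles stand upright in the tray, at (113,150), (122,165) and (138,205), and the jar is free at (252,187).

{"api": "send_rows", "payload": {
  "targets": "0 0 -0.3 0.04 0.003 0 0.9; 0 0 -0.6 0.08 0.007 0 0.9; 0 0 -0.9 0.12 0.01 0 0.9; 0 0 -1 0.15 0.0139 0.01 0.9; 0 0 -1 0.1736 0.0139 0.03 0.9; 0 0 -1 0.1736 0.0139 0.06 0.9; 0 0 -1 0.1736 0.0139 0.098 0.9; 0 0 -1 0.1736 0.0139 0.098 0.9"
}}

```text
time: 23.4
ee_pos: [0.5874, 0.0047, 0.1466]
orientation: [-0.003, 0.499, 0.867, -0.002]
ft_force: [-0.6, -0.2, 0.7]
width: 0.898
```

{"api": "send_rows", "payload": {
  "targets": "0 0 -0.3 0 0 0 0.9; 0 0 -0.6 0 0 0 0.9; 0 0 -0.9 0 0 0 0.9; 0 0 -1 0 0 0 0.9; 0 0 -1 0 0 0 0.9; 0 0 -1 0 0 0 0.9; 0 0 -1 0 0 0 0.9; 0 0 -1 0 0 0 0.9"
}}

```text
time: 24.4
ee_pos: [0.5899, 0.0047, 0.1495]
orientation: [-0.0, 0.258, 0.966, 0.0]
ft_force: [0.4, 0.3, -0.4]
width: 0.905
```

```bash
python3 - <<'E'
from h import *
to(.5906,.0052,.034,150)
c=cap('wrist');W=wpts(c)
top(W,.064,.0285,(.5905,.0052),'jar');top(W,.066,.06,(.5496,.2905),'pan')
top(pts(cap('top')),.066,.06,(.5496,.2905),'pan top')
E
```

```text
t 24.4 pos [0.5899 0.0047 0.1495] yaw 150.1 tilt 0.00 w 0.905 F [ 0.4  0.3 -0.4]| shift [-0.0004  0.0008  0.1155] turn 0.004
jar 3452 mean [0.589  0.0061 0.0637] mid [0.5899 0.0055] ext [0.056  0.0553] circ [590.1   5.1] 28.5
pan 3858 mean [0.5587 0.2669 0.0653] mid [0.563  0.2789] ext [0.0895 0.0979] circ [554.9 277.4] 52.9
pan top 1647 mean [0.5492 0.2883 0.0657] mid [0.5495 0.2885] ext [0.1164 0.1188] circ [549.1 288.8] 60.1
```

{"api": "send_rows", "payload": {
  "targets": "0 0 0 0 0.0005 0.04 0.9; 0 0 0 0 0.0005 0.08 0.9; 0 0 0 0 0.0005 0.1 0.9; 0 0 0 0 0.0005 0.11 0.9; 0 0 0 0 0.0005 0.1165 0.9; 0 0 0 0 0.0005 0.1165 0.7; 0 0 0 0 0.0005 0.1165 0.5; 0 0 0 0 0.0005 0.1165 0.5",
  "force": 30
}}

```text
time: 25.5
ee_pos: [0.5907, 0.0052, 0.0337]
orientation: [0.001, 0.258, 0.966, 0.0]
ft_force: [0.0, 0.8, 2.1]
width: 0.657
```

```bash
python3 -c "
from h import *
to(.5496,.2902,.15,150)"
```

```text
t 25.5 pos [0.5907 0.0052 0.0337] yaw 150.1 tilt 0.07 w 0.657 F [0.  0.8 2.1]| shift [ 0.1775  0.2268 -0.1164] turn 0.004
```

{"api": "send_rows", "payload": {
  "targets": "0 0 0 0 0 -0.015 0.5; 0 0 0 0 0 -0.045 0.5; 0 0 0 0 0 -0.09 0.5; 0 0 0 0.01 0.01 -0.11 0.5; 0 0 0 0.035 0.045 -0.11 0.5; 0 0 0 0.06 0.08 -0.11 0.5; 0 0 0 0.09 0.115 -0.11 0.5; 0 0 0 0.12 0.15 -0.11 0.5"
}}

```text
time: 26.5
ee_pos: [0.5605, 0.1964, 0.144]
orientation: [0.0, 0.258, 0.966, 0.0]
ft_force: [0.7, -0.1, -3.0]
width: 0.659
```

{"api": "send_rows", "payload": {
  "targets": "0 0 0 0.02 0.03 0 0.5; 0 0 0 0.045 0.06 0 0.5; 0 0 0 0.0575 0.0768 0 0.5; 0 0 0 0.0575 0.0768 0.01 0.5; 0 0 0 0.0575 0.0768 0.025 0.5; 0 0 0 0.0575 0.0768 0.035 0.5; 0 0 0 0.0575 0.0768 0.045 0.5; 0 0 0 0.0575 0.0768 0.05 0.5"
}}

```text
time: 27.5
ee_pos: [0.5489, 0.2895, 0.0919]
orientation: [-0.0, 0.258, 0.966, -0.0]
ft_force: [-0.0, -0.9, -1.8]
width: 0.657
```

```bash
python3 - <<'E'
from h import *
to(.5496,.2905,.0877,150)
W=wpts(cap('wrist'))
P=W[(W[...,2]>.061)&(W[...,2]<.069)&(np.hypot(W[...,0]-.5496,W[...,1]-.2905)<.075)]
print(len(P),P.min(0),P.max(0),cv2.minEnclosingCircle(P[:,:2].astype(np.float32)*1000))
E
```

```text
t 27.5 pos [0.5489 0.2895 0.0919] yaw 150.1 tilt 0.07 w 0.657 F [-0.  -0.9 -1.8]| shift [-0.0001  0.0012  0.0042] turn 0.003
12453 [0.4901915  0.23277859 0.06174416] [0.59489655 0.35069926 0.0678004 ] ((549.836669921875, 290.9786376953125), 60.01288604736328)
```

{"api": "send_rows", "payload": {
  "targets": "0 0 0 0 0.0014 0.001 0.5; 0 0 0 0 0.0014 0.0018 0.5; 0 0 0 0 0.0014 0.0024 0.5; 0 0 0 0 0.0014 0.003 0.5; 0 0 0 0 0.0014 0.0035 0.5; 0 0 0 0 0.0014 0.0038 0.5; 0 0 0 0 0.0014 0.0038 0.5; 0 0 0 0 0.0014 0.0038 0.5"
}}

```text
time: 28.55
ee_pos: [0.5499, 0.2914, 0.0891]
orientation: [-0.0, 0.258, 0.966, 0.0]
ft_force: [0.3, 0.4, -1.3]
width: 0.652
```

{"api": "send_rows", "payload": {
  "targets": "0 0 0 0 0 0.0005 0.5; 0 0 0 0 0 0.001 0.5; 0 0 0 0 0 0.0014 0.5; 0 0 0 0 0 0.0016 0.5; 0 0 0 0 0 0.0018 0.5; 0 0 0 0 0 0.0018 0.5; 0 0 0 0 0 0.0018 0.5; 0 0 0 0 0 0.0018 0.5"
}}

```text
time: 29.55
ee_pos: [0.5498, 0.2914, 0.0877]
orientation: [0.0, 0.258, 0.966, 0.0]
ft_force: [-3.9, -1.9, 5.6]
width: 0.658
```

{"api": "send_rows", "payload": {
  "targets": "0 0 0 0 0 0 0.75; 0 0 0 0 0 0 0.9; 0 0 0 0 0 0 0.9; 0 0 0 0 0 -0.03 0.9; 0 0 0 0 0 -0.08 0.9; 0 0 0 0 0 -0.13 0.9; 0 0 0.2 0 0 -0.16 0.9; 0 0 0.5 0 0 -0.16 0.9"
}}

```text
time: 30.55
ee_pos: [0.5516, 0.2924, 0.2508]
orientation: [0.002, 0.384, 0.923, 0.002]
ft_force: [0.5, 0.1, -0.8]
width: 0.905
```

```bash
python3 - <<'E'
from h import *
to(.5767,-.2691,.25,90)
c=cap('wrist');W=wpts(c)
top(W,.118,.0285,(.5498,.2912),'jar')
P=W[(abs(W[...,2]-.066)<.004)&(np.hypot(W[...,0]-.5496,W[...,1]-.2905)<.075)]
print(len(P),cv2.minEnclosingCircle(P[:,:2].astype(np.float32)*1000))
c=cap('top','top1');W=pts(c);np.save('top1.npy',W)
for n,z,r,g in(('jar',.118,.0285,(.5498,.2912)),('pan',.066,.06,(.5496,.2905)),('round',.178,.019,(.3876,-.29)),('slim',.192,.012,(.4827,-.2793)),('sq',.166,.016,(.5767,-.2691))): top(W,z,r,g,n)
E
```

```text
t 30.6 pos [0.5516 0.2924 0.2508] yaw 134.9 tilt 0.34 w 0.905 F [ 0.5  0.1 -0.8]| shift [-0.4157 -0.3782 -0.0006] turn 1.495
jar 2483 mean [0.5492 0.2925 0.1176] mid [0.55   0.2915] ext [0.0557 0.0565] circ [549.6 291.7] 28.4
5377 ((549.99365234375, 290.96746826171875), 60.12397384643555)
jar 424 mean [0.5493 0.2888 0.1179] mid [0.5494 0.2896] ext [0.0536 0.0547] circ [549.5 289.6] 28.4
pan 1089 mean [0.5502 0.2816 0.0657] mid [0.5495 0.288 ] ext [0.1163 0.118 ] circ [549.5 288.2] 59.5
round 236 mean [ 0.388  -0.2917  0.1778] mid [ 0.388  -0.2923] ext [0.0355 0.0367] circ [ 387.9 -292.3] 19.3
slim 93 mean [ 0.4822 -0.2809  0.1916] mid [ 0.4822 -0.2811] ext [0.0222 0.0219] circ [ 482.  -281.4] 11.6
sq 150 mean [ 0.5761 -0.2707  0.1658] mid [ 0.5753 -0.2711] ext [0.0298 0.0307] circ [ 576.2 -271. ] 15.9
```

View pics/top1.png

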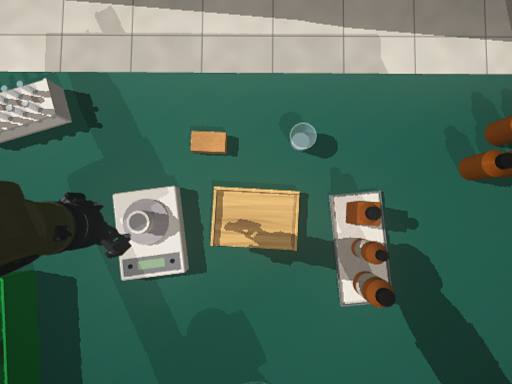

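The jar is centred on the pan at (140,222), about 1 mm off in both views. The bottles stand in the tray at (370,213), (375,253) and (382,296) and the stand is empty. Next I'll bring the square bottle back.

{"api": "send_rows", "payload": {
  "targets": "0 0 0.2 -0.042 -0.038 0 0.8; 0 0 0.4 -0.086 -0.078 0 0.8; 0 0 0.6 -0.13 -0.118 0 0.8; 0 0 0.8 -0.174 -0.158 0 0.8; 0 0 1 -0.218 -0.198 0 0.8; 0 0 1 -0.262 -0.238 0 0.8; 0 0 1 -0.306 -0.278 0 0.7; 0 0 1 -0.35 -0.318 0 0.7"
}}

```text
time: 31.65
ee_pos: [0.5731, -0.1827, 0.2466]
orientation: [-0.0, 0.607, 0.795, -0.0]
ft_force: [-0.2, 1.0, 0.3]
width: 0.7
```

```bash
python3 -c "
from h import *
to(.5767,-.2691,.22,90)"
```

```text
t 31.6 pos [ 0.5731 -0.1827  0.2466] yaw 105.3 tilt 0.05 w 0.700 F [-0.2  1.   0.3]| shift [-0.0843 -0.0193  0.0266] turn 0.511
```

{"api": "send_rows", "payload": {
  "targets": "0 0 0.25 -0.04 -0.009 0 0.7; 0 0 0.505 -0.0843 -0.0193 0 0.7; 0 0 0.505 -0.0843 -0.0193 0.01 0.7; 0 0 0.505 -0.0843 -0.0193 0.0266 0.7; 0 0 0.505 -0.0843 -0.0193 0.0266 0.7; 0 0 0.505 -0.0843 -0.0193 0.0266 0.7; 0 0 0.505 -0.0843 -0.0193 0.0266 0.7; 0 0 0.505 -0.0843 -0.0193 0.0266 0.7"
}}

```text
time: 32.65
ee_pos: [0.5772, -0.2671, 0.2213]
orientation: [0.0, 0.707, 0.707, 0.0]
ft_force: [0.0, 0.8, -0.5]
width: 0.698
```

```bash
python3 - <<'E'
from h import *
to(.5767,-.2691,.138,90)
c=cap('wrist');W=wpts(c)
top(W,.166,.016,(.5767,-.2691),'sq')
E
```

```text
t 32.6 pos [ 0.5772 -0.2671  0.2213] yaw 90.0 tilt 0.06 w 0.698 F [ 0.   0.8 -0.5]| shift [-0.002  -0.0006  0.0833] turn 0.0
sq 1370 mean [ 0.5764 -0.2686  0.1651] mid [ 0.5761 -0.2694] ext [0.0315 0.0317] circ [ 576.4 -269.4] 16.0
```

{"api": "send_rows", "payload": {
  "targets": "0 0 0 -0.002 -0.0008 0.03 0.7; 0 0 0 -0.002 -0.0008 0.06 0.7; 0 0 0 -0.002 -0.0008 0.076 0.7; 0 0 0 -0.002 -0.0008 0.083 0.7; 0 0 0 -0.002 -0.0008 0.083 0.5; 0 0 0 -0.002 -0.0008 0.083 0.2; 0 0 0 -0.002 -0.0008 0.083 0.2; 0 0 0 -0.002 -0.0008 0.083 0.2",
  "force": 40
}}

```text
time: 33.7
ee_pos: [0.5766, -0.2696, 0.1388]
orientation: [0.001, 0.707, 0.707, 0.0]
ft_force: [-0.9, 0.8, 5.3]
width: 0.359
```

```bash
python3 -c "
from h import *
to(.5962,.0758,.25,90)"
```

```text
t 33.7 pos [ 0.5766 -0.2696  0.1388] yaw 90.0 tilt 0.10 w 0.359 F [-0.9  0.8  5.3]| shift [ 0.3453  0.0196 -0.1114] turn -0.001
```

{"api": "send_rows", "payload": {
  "targets": "0 0 0 0 0 -0.015 0.2; 0 0 0 0 0 -0.045 0.2; 0 0 0 0 0 -0.08 0.2; 0 0 0 0.01 0 -0.09 0.2; 0 0 0 0.045 0.003 -0.09 0.2; 0 0 0 0.085 0.006 -0.09 0.2; 0 0 0 0.13 0.009 -0.09 0.2; 0 0 0 0.175 0.012 -0.09 0.2"
}}

```text
time: 34.7
ee_pos: [0.5872, -0.0921, 0.2265]
orientation: [-0.001, 0.707, 0.707, -0.0]
ft_force: [0.3, 0.0, -4.5]
width: 0.358
```

{"api": "send_rows", "payload": {
  "targets": "0 0 0 0.045 0.002 0 0.2; 0 0 0 0.09 0.004 0 0.2; 0 0 0 0.13 0.006 0 0.2; 0 0 0 0.16 0.0076 0 0.2; 0 0 0 0.1703 0.0076 0.01 0.2; 0 0 0 0.1703 0.0076 0.03 0.2; 0 0 0 0.1703 0.0076 0.05 0.2; 0 0 0 0.1703 0.0076 0.06 0.2"
}}

```text
time: 35.7
ee_pos: [0.5941, 0.0755, 0.1653]
orientation: [-0.001, 0.707, 0.707, -0.002]
ft_force: [-0.3, -0.4, -5.1]
width: 0.36
```

```bash
python3 -c "
from h import *
to(.5962,.0758,.1445,90)"
```

```text
t 35.7 pos [0.5941 0.0755 0.1653] yaw 90.0 tilt 0.22 w 0.360 F [-0.3 -0.4 -5.1]| shift [0.0003 0.0022 0.0208] turn -0.002
```

{"api": "send_rows", "payload": {
  "targets": "0 0 0 0 0.0015 0.005 0.2; 0 0 0 0 0.0015 0.01 0.2; 0 0 0 0 0.0015 0.013 0.2; 0 0 0 0 0.0015 0.015 0.2; 0 0 0 0 0.0015 0.016 0.2; 0 0 0 0 0.0015 0.016 0.2; 0 0 0 0 0.0015 0.016 0.2; 0 0 0 0 0.0015 0.016 0.2"
}}

```text
time: 36.7
ee_pos: [0.5974, 0.076, 0.1518]
orientation: [0.0, 0.707, 0.707, 0.0]
ft_force: [-0.2, 0.7, -4.2]
width: 0.363
```

```bash
python3 - <<'E'
from h import *
to(.5962,.0758,.1445,90)
c=cap('wrist');W=wpts(c);W2=pts(cap('top'))
for z in (.176,.178): top(W,z,.016,(.5962,.0758),'sq');top(W2,z,.016,(.5962,.0758),'sq top')
E
```

```text
t 36.7 pos [0.5974 0.076  0.1518] yaw 90.0 tilt 0.01 w 0.363 F [-0.2  0.7 -4.2]| shift [-0.0002 -0.0012  0.0073] turn -0.001
sq 3562 mean [0.5975 0.079  0.1776] mid [0.5962 0.0758] ext [0.0539 0.0324] circ [596.2  82.4] 27.0
sq top few
sq 3471 mean [0.5973 0.0787 0.1781] mid [0.5962 0.0758] ext [0.0539 0.0324] circ [596.2  82.4] 27.0
sq top few
```

{"api": "send_rows", "payload": {
  "targets": "0 0 0 -0.0003 -0.0008 0.002 0.2; 0 0 0 -0.0003 -0.0008 0.004 0.2; 0 0 0 -0.0003 -0.0008 0.005 0.2; 0 0 0 -0.0003 -0.0008 0.006 0.2; 0 0 0 -0.0003 -0.0008 0.0067 0.2; 0 0 0 -0.0003 -0.0008 0.0073 0.2; 0 0 0 -0.0003 -0.0008 0.0078 0.2; 0 0 0 -0.0003 -0.0008 0.0078 0.2"
}}

```text
time: 37.8
ee_pos: [0.5967, 0.0758, 0.1449]
orientation: [0.0, 0.707, 0.707, 0.0]
ft_force: [-3.2, -0.0, 5.1]
width: 0.358
```

Contact. Release, rise and measure.

{"api": "send_rows", "payload": {
  "targets": "0 0 0 0 0 0 0.5; 0 0 0 0 0 0 0.7; 0 0 0 0 0 0 0.7; 0 0 0 0 0 -0.03 0.7; 0 0 0 0 0 -0.07 0.7; 0 0 0 0 0 -0.085 0.7; 0 0 0 0 0 -0.085 0.7; 0 0 0 0 0 -0.085 0.7"
}}

```text
time: 38.8
ee_pos: [0.5958, 0.0756, 0.2273]
orientation: [-0.001, 0.707, 0.707, -0.001]
ft_force: [0.4, -0.5, -0.1]
width: 0.698
```

```bash
python3 - <<'E'
from h import *
to(.4825,-.2792,.25,90)
W=wpts(cap('wrist'));top(W,.172,.016,(.5957,.0756),'sq')
def shoulder(W):
    P=W[(W[...,2]>.118)&(W[...,2]<.14)&(np.hypot(W[...,0]-.5957,W[...,1]-.0755)<.05)]
    print(cv2.minAreaRect(P[:,:2].astype(np.float32)*1000))
W=pts(cap('top'));top(W,.172,.016,(.5957,.0756),'sq top')
for w in(W,wpts(cap('wrist')),np.load('top0.npy')): shoulder(w)
E
```

```text
t 38.8 pos [0.5958 0.0756 0.2273] yaw 90.0 tilt 0.12 w 0.698 F [ 0.4 -0.5 -0.1]| shift [-0.3549 -0.1132 -0.0223] turn -0.001
sq 1401 mean [0.5965 0.0768 0.1712] mid [0.5966 0.076 ] ext [0.0314 0.0316] circ [596.8  75.8] 16.1
sq top few
((594.107421875, 52.299530029296875), (14.982133865356445, 56.53862762451172), 84.85679626464844)
((597.012939453125, 76.28243255615234), (57.90007400512695, 57.41286087036133), 86.77877807617188)
((595.7147827148438, 73.74533081054688), (58.212833404541016, 57.7602424621582), 86.64912414550781)
```

{"api": "send_rows", "payload": {
  "targets": "0 0 0 -0.03 -0.005 -0.02 0.7; 0 0 0 -0.075 -0.02 -0.022 0.7; 0 0 0 -0.13 -0.035 -0.022 0.7; 0 0 0 -0.185 -0.055 -0.022 0.7; 0 0 0 -0.24 -0.075 -0.022 0.7; 0 0 0 -0.295 -0.095 -0.022 0.7; 0 0 0 -0.345 -0.11 -0.022 0.7; 0 0 0 -0.3549 -0.113 -0.022 0.7"
}}

```text
time: 39.95
ee_pos: [0.4819, -0.2816, 0.25]
orientation: [-0.0, 0.709, 0.706, -0.0]
ft_force: [0.5, 0.2, -0.1]
width: 0.702
```

```bash
python3 - <<'E'
from h import *
to(.4825,-.2792,.163,90)
W=wpts(cap('wrist'));top(W,.192,.012,(.4825,-.2792),'slim');to(.4825,-.2792,.163,90)
E
```

```text
t 40.0 pos [ 0.4819 -0.2816  0.25  ] yaw 89.7 tilt 0.07 w 0.702 F [ 0.5  0.2 -0.1]| shift [0.0024 0.0007 0.087 ] turn -0.009
slim 773 mean [ 0.4821 -0.2789  0.1911] mid [ 0.4818 -0.2793] ext [0.0236 0.0232] circ [ 481.9 -279.4] 11.9
t 40.0 pos [ 0.4821 -0.2813  0.2501] yaw 89.8 tilt 0.07 w 0.699 F [ 0.2 -0.5 -0.6]| shift [0.0021 0.0005 0.0871] turn -0.007
```

{"api": "send_rows", "payload": {
  "targets": "0 0 0 0.0015 0 0.03 0.7; 0 0 0 0.0015 0 0.06 0.7; 0 0 0 0.0015 0 0.08 0.7; 0 0 0 0.0015 0 0.0868 0.7; 0 0 0 0.0015 0 0.0868 0.4; 0 0 0 0.0015 0 0.0868 0.1; 0 0 0 0.0015 0 0.0868 0.1; 0 0 0 0.0015 0 0.0868 0.1"
}}

```text
time: 41.0
ee_pos: [0.4838, -0.278, 0.1651]
orientation: [0.001, 0.707, 0.707, 0.0]
ft_force: [-1.4, -0.2, 6.2]
width: 0.27
```

```bash
python3 -c "
from h import *
to(.587,-.0642,.25,90)"
```

```text
t 41.0 pos [ 0.4838 -0.278   0.1651] yaw 90.0 tilt 0.09 w 0.270 F [-1.4 -0.2  6.2]| shift [ 0.2138  0.1032 -0.0849] turn -0.001
```

{"api": "send_rows", "payload": {
  "targets": "0 0 0 0 0 -0.015 0.1; 0 0 0 0 0 -0.045 0.1; 0 0 0 0 0 -0.065 0.1; 0 0 0 0.01 0.005 -0.07 0.1; 0 0 0 0.045 0.025 -0.07 0.1; 0 0 0 0.085 0.045 -0.07 0.1; 0 0 0 0.125 0.065 -0.07 0.1; 0 0 0 0.16 0.08 -0.07 0.1"
}}

```text
time: 42.0
ee_pos: [0.5637, -0.1153, 0.2332]
orientation: [-0.001, 0.707, 0.707, -0.0]
ft_force: [0.7, -0.6, -4.3]
width: 0.262
```

```bash
python3 -c "
from h import *
to(.587,-.063,.1711,90)"
```

```text
t 42.0 pos [ 0.5637 -0.1153  0.2332] yaw 90.0 tilt 0.09 w 0.262 F [ 0.7 -0.6 -4.3]| shift [0.0522 0.0234 0.0621] turn 0.001
```

{"api": "send_rows", "payload": {
  "targets": "0 0 0 0.025 0.012 0 0.1; 0 0 0 0.0522 0.023 0 0.1; 0 0 0 0.0522 0.023 0.005 0.1; 0 0 0 0.0522 0.023 0.02 0.1; 0 0 0 0.0522 0.023 0.035 0.1; 0 0 0 0.0522 0.023 0.048 0.1; 0 0 0 0.0522 0.023 0.054 0.1; 0 0 0 0.0522 0.023 0.056 0.1"
}}

```text
time: 43.0
ee_pos: [0.5862, -0.0657, 0.1776]
orientation: [-0.0, 0.707, 0.707, -0.0]
ft_force: [-0.3, -0.7, -3.6]
width: 0.263
```

```bash
python3 -c "
from h import *
to(.587,-.063,.1711,90)"
```

```text
t 43.0 pos [ 0.5862 -0.0657  0.1776] yaw 89.9 tilt 0.03 w 0.263 F [-0.3 -0.7 -3.6]| shift [0.0027 0.0008 0.0065] turn -0.002
```

{"api": "send_rows", "payload": {
  "targets": "0 0 0 0.0025 0.0003 0.002 0.1; 0 0 0 0.0025 0.0003 0.003 0.1; 0 0 0 0.0025 0.0003 0.004 0.1; 0 0 0 0.0025 0.0003 0.005 0.1; 0 0 0 0.0025 0.0003 0.0055 0.1; 0 0 0 0.0025 0.0003 0.006 0.1; 0 0 0 0.0025 0.0003 0.006 0.1; 0 0 0 0.0025 0.0003 0.006 0.1"
}}

```text
time: 44.0
ee_pos: [0.5868, -0.063, 0.1721]
orientation: [0.0, 0.707, 0.707, 0.0]
ft_force: [-0.5, -0.5, -3.6]
width: 0.265
```

{"api": "send_rows", "payload": {
  "targets": "0 0 0 0 0 0.0005 0.1; 0 0 0 0 0 0.001 0.1; 0 0 0 0 0 0.0013 0.1; 0 0 0 0 0 0.0016 0.1; 0 0 0 0 0 0.0018 0.1; 0 0 0 0 0 0.0018 0.1; 0 0 0 0 0 0.0018 0.1; 0 0 0 0 0 0.0018 0.1"
}}

```text
time: 45.0
ee_pos: [0.5871, -0.063, 0.1711]
orientation: [0.0, 0.707, 0.707, 0.0]
ft_force: [-0.8, -0.3, 5.3]
width: 0.261
```

{"api": "send_rows", "payload": {
  "targets": "0 0 0 0 0 0 0.4; 0 0 0 0 0 0 0.6; 0 0 0 0 0 0 0.65; 0 0 0 0 0 -0.03 0.65; 0 0 0 0 0 -0.07 0.65; 0 0 0 0 0 -0.083 0.65; 0 0 0 0 0 -0.083 0.65; 0 0 0 0 0 -0.083 0.65"
}}

```text
time: 46.0
ee_pos: [0.586, -0.0629, 0.2517]
orientation: [-0.001, 0.707, 0.707, -0.001]
ft_force: [1.6, -0.9, -0.7]
width: 0.645
```

```bash
python3 - <<'E'
from h import *
W=wpts(cap('wrist'));top(W,.198,.012,(.5865,-.0643),'slim');top(W,.172,.016,(.596,.0756),'sq');to(.3878,-.29,.25,90)
E
```

```text
slim 787 mean [ 0.5855 -0.0642  0.1971] mid [ 0.5855 -0.0649] ext [0.024 0.024] circ [585.5 -64.9] 12.1
sq 1334 mean [0.5965 0.0749 0.1713] mid [0.5964 0.075 ] ext [0.0317 0.0311] circ [596.6  75.3] 16.1
t 46.0 pos [ 0.5859 -0.0629  0.2516] yaw 90.0 tilt 0.15 w 0.657 F [-0.7 -0.1 -1.1]| shift [-0.2272 -0.198   0.0021] turn -0.001
```

{"api": "send_rows", "payload": {
  "targets": "0 0 0 -0.02 -0.02 -0.005 0.75; 0 0 0 -0.055 -0.05 -0.005 0.8; 0 0 0 -0.09 -0.08 -0.005 0.8; 0 0 0 -0.13 -0.11 -0.005 0.8; 0 0 0 -0.165 -0.145 -0.005 0.8; 0 0 0 -0.2 -0.175 -0.005 0.8; 0 0 0 -0.2272 -0.198 -0.005 0.8; 0 0 0 -0.2272 -0.198 -0.005 0.8"
}}

```text
time: 47.05
ee_pos: [0.3868, -0.2911, 0.2572]
orientation: [-0.001, 0.709, 0.706, -0.0]
ft_force: [-0.2, 0.4, 0.3]
width: 0.801
```

```bash
python3 - <<'E'
from h import *
W=wpts(cap('wrist'));top(W,.178,.019,(.3878,-.29),'round');to(.3878,-.29,.149,90)
E
```

```text
round 1632 mean [ 0.3874 -0.2893  0.1771] mid [ 0.3874 -0.2899] ext [0.0371 0.0371] circ [ 387.2 -290.4] 19.0
t 47.1 pos [ 0.3877 -0.2903  0.2573] yaw 89.8 tilt 0.10 w 0.799 F [ 0.7  0.3 -0. ]| shift [1.000e-04 3.000e-04 1.083e-01] turn -0.005
```

{"api": "send_rows", "payload": {
  "targets": "0 0 0 0.0002 -0.0004 0.035 0.8; 0 0 0 0.0002 -0.0004 0.07 0.8; 0 0 0 0.0002 -0.0004 0.098 0.8; 0 0 0 0.0002 -0.0004 0.1083 0.8; 0 0 0 0.0002 -0.0004 0.1083 0.6; 0 0 0 0.0002 -0.0004 0.1083 0.3; 0 0 0 0.0002 -0.0004 0.1083 0.3; 0 0 0 0.0002 -0.0004 0.1083 0.3"
}}

```text
time: 48.1
ee_pos: [0.3888, -0.2903, 0.151]
orientation: [0.001, 0.707, 0.707, 0.0]
ft_force: [-1.8, 0.5, 6.4]
width: 0.432
```

```bash
python3 -c "
from h import *
to(.525,.0113,.1544,90)"
```

```text
t 48.1 pos [ 0.3888 -0.2903  0.151 ] yaw 90.0 tilt 0.10 w 0.432 F [-1.8  0.5  6.4]| shift [ 0.3017  0.1361 -0.0035] turn -0.001
```

{"api": "send_rows", "payload": {
  "targets": "0 0 0 0 0 -0.015 0.3; 0 0 0 0 0 -0.045 0.3; 0 0 0 0.01 0.005 -0.065 0.3; 0 0 0 0.045 0.022 -0.07 0.3; 0 0 0 0.085 0.04 -0.07 0.3; 0 0 0 0.125 0.058 -0.07 0.3; 0 0 0 0.165 0.075 -0.07 0.3; 0 0 0 0.205 0.092 -0.07 0.3"
}}

```text
time: 49.1
ee_pos: [0.4805, -0.0836, 0.2203]
orientation: [-0.0, 0.707, 0.707, -0.0]
ft_force: [0.2, -0.5, -4.6]
width: 0.429
```

{"api": "send_rows", "payload": {
  "targets": "0 0 0 0.04 0.018 0 0.3; 0 0 0 0.075 0.034 0 0.3; 0 0 0 0.0968 0.0444 0 0.3; 0 0 0 0.0968 0.0444 0.01 0.3; 0 0 0 0.0968 0.0444 0.025 0.3; 0 0 0 0.0968 0.0444 0.04 0.3; 0 0 0 0.0968 0.0444 0.052 0.3; 0 0 0 0.0968 0.0444 0.057 0.3"
}}

```text
time: 50.1
ee_pos: [0.5239, 0.0114, 0.1618]
orientation: [-0.001, 0.708, 0.707, -0.001]
ft_force: [-0.5, 0.3, -4.9]
width: 0.432
```

```bash
python3 -c "
from h import *
to(.5253,.0115,.157,90)"
```

```text
t 50.1 pos [0.5239 0.0114 0.1618] yaw 89.9 tilt 0.10 w 0.432 F [-0.5  0.3 -4.9]| shift [0.0001 0.0014 0.0048] turn -0.002
```

{"api": "send_rows", "payload": {
  "targets": "0 0 0 0 0.0007 0.0005 0.3; 0 0 0 0 0.0007 0.001 0.3; 0 0 0 0 0.0007 0.0015 0.3; 0 0 0 0 0.0007 0.002 0.3; 0 0 0 0 0.0007 0.0025 0.3; 0 0 0 0 0.0007 0.003 0.3; 0 0 0 0 0.0007 0.0033 0.3; 0 0 0 0 0.0007 0.0033 0.3"
}}

```text
time: 51.1
ee_pos: [0.5255, 0.0118, 0.1597]
orientation: [-0.0, 0.707, 0.707, -0.0]
ft_force: [-0.6, -0.2, -5.1]
width: 0.43
```

{"api": "send_rows", "payload": {
  "targets": "0 0 0 0 0 0.0008 0.3; 0 0 0 0 0 0.0015 0.3; 0 0 0 0 0 0.002 0.3; 0 0 0 0 0 0.0025 0.3; 0 0 0 0 0 0.0029 0.3; 0 0 0 0 0 0.0032 0.3; 0 0 0 0 0 0.0032 0.3; 0 0 0 0 0 0.0032 0.3"
}}

```text
time: 52.1
ee_pos: [0.5257, 0.0119, 0.1571]
orientation: [0.0, 0.707, 0.707, 0.0]
ft_force: [-2.4, -0.4, 5.4]
width: 0.429
```

Contact. I'll release and rise, then move clear of the stand towards the robot and look.

{"api": "send_rows", "payload": {
  "targets": "0 0 0 0 0 0 0.55; 0 0 0 0 0 0 0.75; 0 0 0 0 0 0 0.8; 0 0 0 0 0 -0.03 0.8; 0 0 0 0 0 -0.08 0.8; 0 0 0 0 0 -0.095 0.8; 0 0 0 0 0 -0.095 0.8; 0 0 0 0 0 -0.095 0.8"
}}

```text
time: 53.1
ee_pos: [0.5247, 0.0118, 0.2499]
orientation: [-0.001, 0.707, 0.707, -0.001]
ft_force: [-0.4, 0.4, -0.6]
width: 0.801
```

```bash
python3 - <<'E'
from h import *
W=wpts(cap('wrist'))
for n,z,r,g in(('round',.184,.019,(.525,.011)),('slim',.198,.012,(.586,-.0645)),('sq',.172,.016,(.596,.0755))): top(W,z,r,g,n)
to(.525,.0115,.25,90)
E
```

```text
round 1808 mean [0.5244 0.0127 0.1832] mid [0.5244 0.0121] ext [0.0367 0.0374] circ [524.3  11.8] 19.1
slim 183 mean [ 0.5793 -0.0659  0.197 ] mid [ 0.5801 -0.0657] ext [0.0129 0.0221] circ [582.2 -65.7] 11.5
sq 1233 mean [0.5959 0.0759 0.1713] mid [0.5962 0.0759] ext [0.0318 0.031 ] circ [596.4  75.4] 16.1
t 53.1 pos [0.5246 0.0118 0.2498] yaw 90.0 tilt 0.16 w 0.798 F [-0.4  0.1  0.7]| shift [-0.0003  0.0004 -0.0002] turn -0.001
```

{"api": "send_rows", "payload": {
  "targets": "0 0 0 0 0 -0.04 0.8; 0 0 0 -0.02 0 -0.08 0.8; 0 0 0 -0.07 0 -0.1 0.8; 0 0 0 -0.12 -0.02 -0.1 0.8; 0 0 0 -0.17 -0.04 -0.1 0.8; 0 0 0 -0.22 -0.06 -0.1 0.8; 0 0 0 -0.27 -0.08 -0.1 0.8; 0 0 0 -0.32 -0.1 -0.1 0.8"
}}

```text
time: 54.15
ee_pos: [0.4241, -0.3094, 0.35]
orientation: [-0.001, 0.707, 0.707, -0.0]
ft_force: [0.2, 0.5, -0.2]
width: 0.796
```

```bash
python3 - <<'E'
from h import *
c=cap('top','top2');W=pts(c);W0=np.load('top0.npy')
for n,z,r,g in(('round',.184,.019,(.525,.009)),('slim',.198,.012,(.586,-.066)),('square',.172,.016,(.5957,.0735))):
    top(W0,z,r,g,n+' before');top(W,z,r,g,n+' after')
top(W,.118,.0285,(.5495,.2895),'jar')
i=np.hstack([c['color'][100:340,90:410],cap('scene')['color'][80:320,80:400]]);cv2.imwrite('pics/fin.png',i)
E
```

```text
round before 219 mean [0.5246 0.0088 0.1837] mid [0.5246 0.0089] ext [0.0357 0.036 ] circ [524.4   9. ] 18.6
round after 219 mean [0.5243 0.0098 0.1837] mid [0.5247 0.01  ] ext [0.0358 0.0339] circ [524.5   9.6] 18.6
slim before 90 mean [ 0.5861 -0.0661  0.1979] mid [ 0.5856 -0.066 ] ext [0.0222 0.0223] circ [586.  -66.2] 11.5
slim after 88 mean [ 0.5851 -0.0669  0.1976] mid [ 0.5856 -0.0661] ext [0.0221 0.0222] circ [584.9 -66.8] 11.8
square before 146 mean [0.5958 0.0736 0.1717] mid [0.595 0.073] ext [0.0298 0.0297] circ [595.5  73.5] 15.6
square after 146 mean [0.596  0.0737 0.1717] mid [0.5961 0.0732] ext [0.0276 0.0301] circ [596.   73.6] 15.6
jar 420 mean [0.5494 0.289  0.1179] mid [0.5494 0.2894] ext [0.0537 0.0543] circ [549.  289.4] 28.4
```

View pics/fin.png

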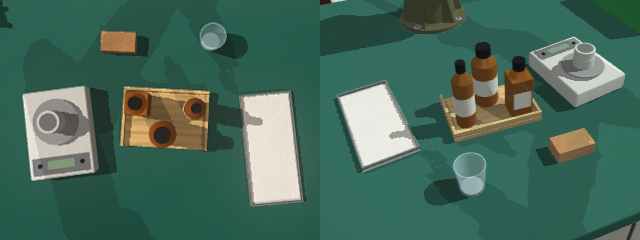

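The left (top) crop shows the three bottles back on the stand at (137,103), (195,108) and (162,134), with the jar on the pan at (52,121). The right (scene) crop shows everything upright, the tray empty, and the box and beaker where they were. Offsets from the original places are about 1 mm, so I'm handing in.

```bash
python3 -c "
from h import *
print(ctrl.close_job())"
```

```text
the job is handed in; nothing more can be done
None
```

The job is done and handed in at about 54 s. I moved the round, slim and square bottles onto the tray by their caps and set the jar on the balance pan. Then I put the square, slim and round bottles back on the stand.

- **Bottles:** the last top view, compared with the first, shows each about 1 mm or less from where it started (round about 1.0 mm, slim about 1.2 mm, square about 0.3 mm). All three are upright, and the square bottle's turn is unchanged to about 0.1°.
- **Jar:** it stands about 1 mm from the pan centre in both the wrist and top views.
- **Bystanders:** in the last pictures the tray is empty and the beaker and box look unmoved; I did not measure those two.
- **Disagreement:** the cameras differed by a fixed 2–3 mm. I took positions from the wrist camera and compared before and after within the same camera.
- **Not checked:** I read the wrist force only at the end of each move; those readings were around 6 N.

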